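# Press a sensor module onto the sprung test dock and hold it

### The arm

A 7-joint arm with a two-finger parallel gripper is mounted at the origin on the work surface. World frame = base frame: x ahead of the robot, y to its left, z up, the work surface at z = 0. Lengths are in m, angles in rad, forces in N, time in s.
With the tool pointing down it reaches from about 0.4 to 0.85 m from the base axis. Payload 10.4 kg.
Tool frame: the origin (TCP) lies midway between the tips of the shut fingers; the grasp point (between the pads) lies 19 mm behind it; z points along the fingers, y is the line along which they close (so a half turn about z gives the same grasp; the last joint's range is limited). The gripper opens to 85 mm and grips with 20 to 120 N. Pads are 22 mm wide; open, the fingers measure 114 mm over their backs; the gripper's body (76 mm by 85 mm) begins 54 mm behind the grasp point. The pads swing forward as they close: fully open they stand 13 mm farther back than shut.
Start: joints at [-1.139, 0.332, -0.065, 1.46, 0.022, 1.35, -0.088], TCP at [0.275, 0.561, 0.231] pointing down, gripper open.
Joint ranges: [-2.6, 2.6], [-0.5, 2.12], [-1.47, 1.34], [0.16, 2.42], [-1.27, 4.41], [0.06, 2.06], [-2.6, 2.6]. Speed limits (rad/s): [2.22, 2.22, 2.79, 2.79, 3.14, 3.14, 3.14].

### API

Orientations are given as a 3x3 rotation matrix whose columns are the frame's x, y, z axes.
In Python, from workcell import ctrl gives the robot as it stands.
- The arm moves only by the shell command python3 -m crank 'ROWS' [FORCE]. ROWS is JSON, a list of rows, each an object of numbers: "claw": the closure, from -1 (fully open) to 1 (shut); "tx", "ty", "tz": the shift along the world's x, y, z in units of 50 mm (1.0 is 50 mm); "wx", "wy", "wz": the turn, a rotation vector about the world's x, y, z in units of 6 degrees (1.0 is 6 degrees). A call has 1 to 12 rows; each row shifts and turns the commanded pose from where the row before left it; what a row does not reach is not made up. A row lasts 1/10 s, in which the tool goes at most 50 mm and 8.59 degrees, less where a joint would pass 70% of its speed; a pose out of reach is approached as far as the arm can. A call is refused whole if a number of a shift passes 1 or a number of a turn 1, either way. A call with a gripper value outside its range is refused whole. The fingers move at their own pace and stop on an object; FORCE is the grip in N (left out, the last holds). Time passes only in rows, so rows that do not move let the fingers close. It gives the time, the measured TCP pose, the force, the opening and the grip force at its end, in the units of the state.
- ctrl.get_state(): the state, without advancing time (a new reading comes with each control period).
- ctrl.snapshot(name): name is "side" or "top"; returns a dict with "color" (400x640x3 uint8, red, green, blue), "depth" (400x640 float32, m along the optical axis (not along the pixel's ray), 0 where there is no reading), "mtx" (3x3 intrinsics, pixels), "dist_coeffs" ([k1, k2, p1, p2, k3] as OpenCV has them; the pictures are not rectified), "R" (3x3) and "t" (3): a world point X has camera coordinates R X + t. Camera axes: x right, y down, z forward; pixel columns grow to the right and rows downward; lengths in m; the calibration is good to about 2 mm. A picture is of the moment at which its call begins.
- ctrl.job_done(): hands the job in; it is judged then, once.
The state is a dict: "time_s": time; "joint_pos": joint angles; "qvel": joint speeds; "effort": joint torques, N m; "tool_pos": TCP position; "eef_rot": TCP orientation; "ft_force": force on the tool from outside, world axes, zero at the start; "torque": the same for the moment, N m; "grip_width": finger opening in m; "grip_force": force on a finger pad.
Only numpy, scipy, OpenCV 4.12 (cv2) and the standard library are available. Lean on these libraries where they do the work, as an engineer would, in place of code of your own. Each camera call takes 0.05 s, during which the arm holds its last target. There are 200 camera calls.

### The job

Unclip the tall sensor module by lifting it up off its rail, then press it squarely down into the test dock, against the sprung plunger, until it sits fully home on the hard stop, and keep pressing: finish while still holding it there, because it springs back up when let go. Press firmly without forcing it, and leave the short blank module on the rail and the two bottles undisturbed.

Things in the scene. Friction and masses are not known exactly. Their poses are not given: they have to be found in the camera images.
- module: Module to move: grey plastic box 44 (x) x 36 (y) x 80 mm, steel stud 22 mm across and 12 mm high on top; about 0.22 kg; the taller of the two on the rail, on either seat. Origin: centre of underside, z up; on the rail 58 mm above the bench, x square to the rail. Its flat +x and -x faces can be gripped from the rail's top up. A slot below (along y, 22 mm deep, 14.5 mm wide) straddles the rail.
- blank: The short blank module, to be left alone: same box and slot, 44 x 36 x 48 mm high, no stud, on the rail's other seat. Origin at the centre of its underside.
- rail_stand: Fixed stand: aluminium rail 12 mm thick (x), 250 mm long (y), top 80 mm above the bench, on a base plate 90 x 250 x 10 mm. Origin on the bench under its middle. Seats at y = +50 and -50 mm, each with sprung balls that catch the module: pulling it up takes 10 to 20 N over the first 7 mm (grip firmly, 60 N or more), then it pops free; clear of the rail after 25 mm.
- dock: Fixed test dock: steel block 110 (x) x 100 (y) x 30 mm, origin on the bench under its centre, z up. On it a nest for the module's foot, module x along dock x (either way round): black guides with 3 mm clearance on each side, upright to 56 mm above the bench, then leaning outwards as a lead-in to 66 mm.
- stop: The hard stop: two steel lands fixed in the nest, 8 mm (x) x 36 mm (y) each, centred at x = +20 and -20 mm, tops 45 mm above the bench. Origin coincides with the dock's. The module's underside rests on both when fully home (45 mm above the bench).
- plunger (a joint): Travel of the sprung steel plunger in the middle of the nest, in m: 0 when up, growing as it is pressed down; 0.010 when the module is on the hard stop. The spring pushes back with about 3 N at first and about 11 N at the stop (800 N/m), so hold it down with about 15 to 30 N in all.
- plunger_tip (a point): Centre of the plunger's flat round top (30 mm across), 55 mm above the bench when up, 10 mm above the hard stop, on the dock's centre line.
- reagent: Bystander: white bottle with blue cap, 60 mm across, 120 mm high, beyond the work. Origin at the centre of its underside.
- amber_jar: Bystander: amber jar with blue cap, 48 mm across, 65 mm high, on the bench beyond the dock's -y side. Origin at the centre of its underside.
Mind the look-alikes: they are no part of the job. What is shaped like the module but brown or green is not meant. There is more than one size of the dock; the one meant has the size given above.

How it is judged:
On the way, in this order (a step that is already met when the one before it is completed fails the run):
1. the module is off the rail, held by the fingers clear above it (z of module in the frame of rail_stand above 0.083 m and contact force between module and the fingers above 1 N and contact force between module and rail_stand below 0.1 N), for 0.2 s.
2. the module is pressed onto the hard stop in the dock (value of joint plunger above 0.0085 m and contact force between module and stop above 1 N and contact force between module and the fingers above 1 N and horizontal distance between module and dock below 0.006 m and angle between module's own z axis and vertical below 0.08 rad and angle between the x axis of module and the x axis of dock, either way round below 0.17 rad), for 0.5 s.
At the end, for the whole second after the job is handed in: Fingers still press the module on the hard stop (1 to 45 N), plunger in over 8.5 mm, module within 6 mm of dock centre, upright within 0.08 rad, square within 0.17 rad, at rest; blank moved under 15 mm, bottles under 30 mm (all of step 2 and contact force between module and stop below 45 N and linear speed of module below 0.01 m/s and distance of blank from where it was at the start of the episode below 0.015 m and distance of each of reagent, amber_jar from where it was at the start of the episode below 0.03 m); the arm keeps its last pose, push and grip.
It fails at once if the hard stop is forced (more than 80 N) (contact force between module and stop above 80 N).
It fails at once if the blank module is pulled about (distance of blank from where it was at the start of the episode above 0.015 m).
It fails at once if the reagent bottle is knocked (distance of reagent from where it was at the start of the episode above 0.03 m or angle between reagent's own z axis and vertical above 0.4 rad).
It fails at once if the amber jar is knocked (distance of amber_jar from where it was at the start of the episode above 0.03 m or angle between amber_jar's own z axis and vertical above 0.4 rad).
It also fails if it takes over 45 s, if anything falls off the work surface, if the arm or the gripper's body presses on something with over 40 N, if the wrist force passes 120 N, or if a joint passes its speed limit or range.

## Working session

There is one attempt and no reset: what is moved stays moved. The work goes in short steps, Python scripts to look and compute and a shell command to move; the robot and the scene stay as the last step left them, time stands still between calls to the robot, and variables do not carry over. Pictures are saved under pics/ and viewed, at most 10 in all, crops included, and the job is handed in when it is done.

```bash
mkdir -p pics
cat > h.py <<'E'
import numpy as np, cv2
from workcell import ctrl
def snap(n,f=None):
    s=ctrl.snapshot(n); np.savez('last_%s.npz'%n,**{k:np.array(v) for k,v in s.items()})
    if f: cv2.imwrite('pics/'+f,s['color'][:,:,::-1])
    return s
def load(n): return dict(np.load('last_%s.npz'%n))
def ray(s,px):
    p=cv2.undistortPoints(np.array(px,float).reshape(-1,1,2),s['mtx'],s['dist_coeffs']).reshape(-1,2)
    d=np.c_[p,np.ones(len(p))]@s['R']; return -s['R'].T@s['t'],d
def plane(s,px,z):
    o,d=ray(s,px); return o+d*((z-o[2])/d[:,2])[:,None]
def cloud(s):
    v,u=np.mgrid[0:400,0:640]; o,d=ray(s,np.c_[u.ravel(),v.ravel()])
    return (o+d*s['depth'].reshape(-1,1)).reshape(400,640,3)
E
python3 - <<'E'
from h import *
a=snap('top','top0.png');b=snap('side','side0.png')
cv2.imwrite('pics/both0.png',cv2.resize(np.vstack([a['color'],b['color']])[:,:,::-1],(480,600)))
for s in(a,b): print((-s['R'].T@s['t']).round(3), s['R'].round(2).tolist())
st=ctrl.get_state();print({k:np.round(v,3).tolist() for k,v in st.items()})
E
```

```text
[ 0.352 -0.037  1.026] [[0.0, -1.0, 0.0], [-0.98, -0.01, -0.19], [0.19, -0.0, -0.98]]
[ 0.188 -0.841  0.672] [[0.92, -0.39, 0.01], [-0.21, -0.52, -0.83], [0.33, 0.76, -0.56]]
{'time_s': 0.1, 'joint_pos': [-1.139, 0.333, -0.065, 1.461, 0.022, 1.35, -0.089], 'qvel': [0.001, -0.002, -0.001, -0.002, -0.001, 0.0, 0.001], 'effort': [0.002, -62.674, 0.049, -39.243, 0.016, 0.007, 0.0], 'tool_pos': [0.274, 0.561, 0.231], 'eef_rot': [[-0.898, 0.439, -0.0], [0.439, 0.898, -0.001], [-0.0, -0.001, -1.0]], 'ft_force': [-0.593, -0.387, 0.788], 'torque': [-0.031, -0.005, -0.011], 'grip_force': 0.0, 'grip_width': 0.085}
```

View pics/top0.png

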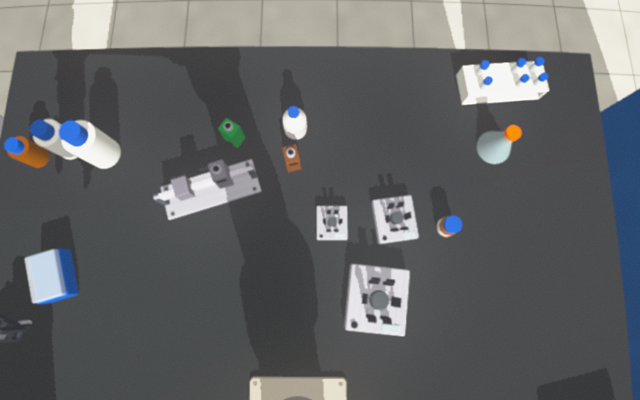

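View pics/side0.png

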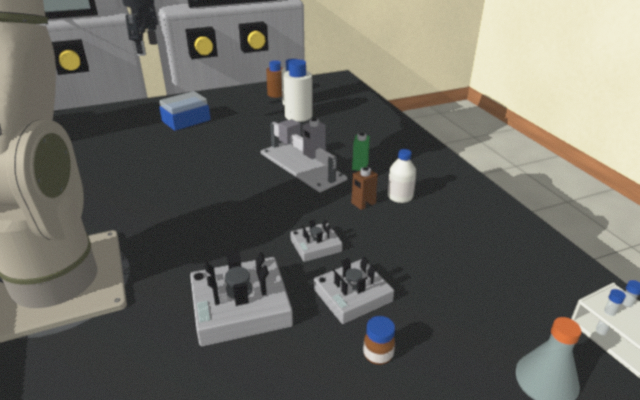

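Top view: the rail is at (210,190), with a studded grey module at (218,170) and a plainer one at (182,187). There are green and brown look-alikes at (231,131) and (291,158). The docks are small (332,222), medium (396,219) and large (378,299), so I'll measure those next.

Run:
```python
from h import *
a=load('top');im=a['color'];C=cloud(a)
print('depth ok',(a['depth']>0).mean(), C[222,100],C[190,290])
for n,(u,v) in dict(small=(332,222),med=(396,219),large=(378,299)).items():
    w=45
    P=C[v-w:v+w,u-w:u+w].reshape(-1,3); uv=np.mgrid[v-w:v+w,u-w:u+w].reshape(2,-1).T[:,::-1]
    # bright block top
    m=(im[v-w:v+w,u-w:u+w].reshape(-1,3).min(1)>110).reshape(2*w,2*w).astype(np.uint8)
    k,l,_,_=cv2.connectedComponentsWithStats(m); 
    i=np.argmax([(l==j).sum()/(1+np.hypot(*(np.argwhere(l==j).mean(0)-w))) if j else 0 for j in range(k)])
    pts=np.argwhere(l==i)[:,::-1]+[u-w,v-w]
    zt=np.median(C[pts[:,1],pts[:,0],2])
    X=plane(a,pts,zt); r=cv2.minAreaRect((X[:,:2]*1000).astype(np.float32)); print(n,'z',zt,'rect mm',r, len(pts))
for n,(u,v) in dict(stud=(218,170),blank=(182,187),rail=(200,182)).items(): print(n,C[v-8:v+9:4,u-8:u+9:4].round(3).tolist())
A=cv2.resize(im[140:230,140:280],(700,450),interpolation=2); cv2.imwrite('pics/c1.png',A[:,:,::-1])
b=load('side')['color']; B=np.hstack([cv2.resize(b[100:200,250:350],(400,400)),cv2.resize(b[240:340,300:400],(400,400))]);cv2.imwrite('pics/c2.png',B[:,:,::-1])
```

```text
depth ok 0.9959609375 [ 0.4910347   0.52462323 -0.0008197 ] [5.78765427e-01 2.59218174e-02 4.85943526e-04]
small z 0.023393466046394806 rect mm ((490.9808349609375, -81.46339416503906), (88.81168365478516, 78.5640640258789), 0.24005889892578125) 1047
med z 0.03027432277422515 rect mm ((499.49847412109375, -240.0062255859375), (114.69430541992188, 105.98320007324219), 7.8102946281433105) 1687
large z 0.043132831968638596 rect mm ((302.4376525878906, -189.41751098632812), (146.9816436767578, 159.93377685546875), 83.8747787475586) 3706
stud [[[0.654, 0.24, -0.0], [0.613, 0.194, 0.139], [0.613, 0.184, 0.138], [0.613, 0.175, 0.14], [0.654, 0.197, 0.0]], [[0.604, 0.203, 0.137], [0.601, 0.19, 0.149], [0.6, 0.18, 0.153], [0.604, 0.175, 0.138], [0.615, 0.174, 0.099]], [[0.595, 0.202, 0.138], [0.59, 0.189, 0.154], [0.591, 0.18, 0.153], [0.594, 0.174, 0.139], [0.601, 0.17, 0.115]], [[0.585, 0.202, 0.137], [0.585, 0.192, 0.137], [0.584, 0.182, 0.141], [0.585, 0.174, 0.138], [0.586, 0.166, 0.133]], [[0.59, 0.216, 0.08], [0.575, 0.191, 0.142], [0.576, 0.183, 0.138], [0.576, 0.174, 0.137], [0.578, 
[... 484 characters left out ...]
94]], [[0.543, 0.294, 0.102], [0.542, 0.284, 0.105], [0.543, 0.275, 0.103], [0.545, 0.268, 0.095], [0.547, 0.261, 0.085]]]
rail [[[0.621, 0.287, -0.0], [0.621, 0.276, -0.001], [0.622, 0.266, -0.002], [0.618, 0.251, 0.011], [0.618, 0.241, 0.011]], [[0.608, 0.283, 0.009], [0.608, 0.272, 0.01], [0.607, 0.26, 0.014], [0.608, 0.251, 0.009], [0.608, 0.241, 0.01]], [[0.597, 0.282, 0.01], [0.596, 0.27, 0.015], [0.581, 0.241, 0.078], [0.58, 0.23, 0.081], [0.58, 0.221, 0.081]], [[0.57, 0.26, 0.079], [0.57, 0.25, 0.079], [0.571, 0.241, 0.076], [0.574, 0.234, 0.065], [0.575, 0.226, 0.06]], [[0.563, 0.262, 0.068], [0.565, 0.256, 0.057], [0.575, 0.259, 0.012], [0.576, 0.249, 0.01], [0.576, 0.239, 0.008]]]
```

View pics/c1.png

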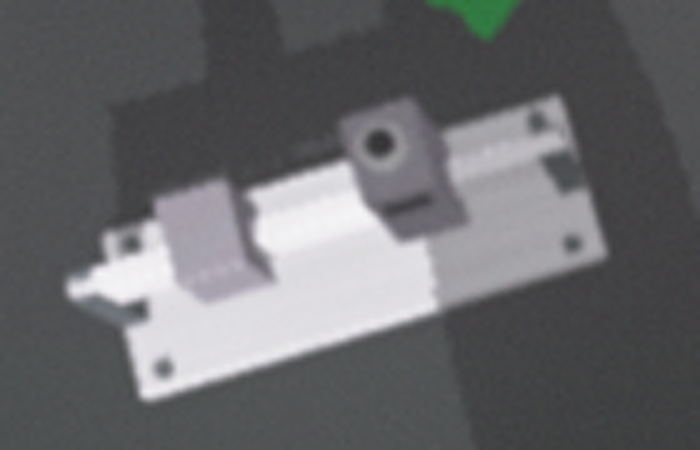

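View pics/c2.png

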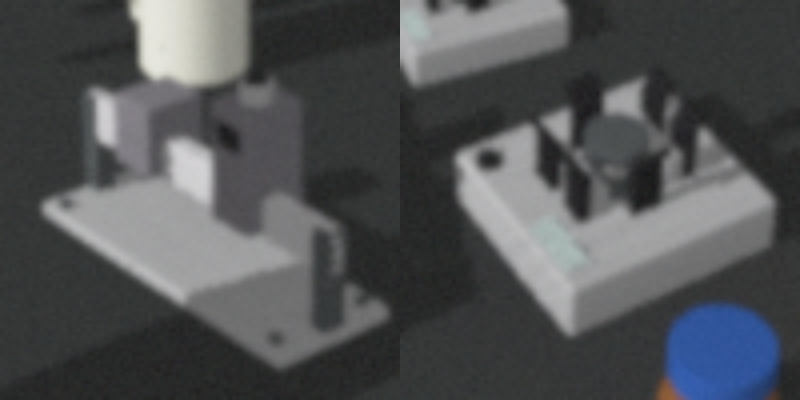

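The crop shows the tall studded module at crop (378,143), which is top-view (216,169), next to the short blank at (182,187). Green (231,131) and brown (291,158) are the wrong colour. Among the docks, only the one at (396,219) measures about 110x100x30 mm. The others are 89x79x23 and 160x147x43. I'll refine the poses now.

Run:
```python
from h import *
for n in('top','side'):
    a=load(n);C=cloud(a).reshape(-1,3);im=a['color'].reshape(-1,3).astype(int)
    def near(c,r): return np.hypot(C[:,0]-c[0],C[:,1]-c[1])<r
    m=near((.59,.19),.045)&(abs(C[:,2]-.138)<.005); P=(C[m,:2]*1000).astype(np.float32)
    print(n,'modtop',cv2.minAreaRect(P),P.mean(0),np.median(C[m,2]))
    m=near((.59,.185),.02)&(C[:,2]>.146)&(C[:,2]<.157); print(' stud',C[m].mean(0),m.sum(), C[m].min(0),C[m].max(0))
    m=near((.58,.23),.16)&(abs(C[:,2]-.08)<.004);P=C[m,:2]
    l=cv2.fitLine(P.astype(np.float32),cv2.DIST_HUBER,0,.001,.001).ravel(); print(' rail',l,np.degrees(np.arctan2(l[1],l[0])))
    m=near((.5,-.24),.085)&(abs(C[:,2]-.030)<.003); P=(C[m,:2]*1000).astype(np.float32); print(' docktop',cv2.minAreaRect(P),P.mean(0))
    m=near((.5,-.24),.018)&(abs(C[:,2]-.055)<.004); P=(C[m,:2]*1000).astype(np.float32); print(' tip',cv2.minAreaRect(P),P.mean(0),np.median(C[m,2]),m.sum())
    for nm,c,r in (('whiteb',(.68,.02),.06),('amber',(.48,-.345),.06)):
        m=near(c,r)&(C[:,2]>.04); print(nm,C[m].min(0).round(3),C[m].max(0).round(3))
```

```text
top modtop ((593.797119140625, 186.70538330078125), (44.45447540283203, 36.233219146728516), 17.76834487915039) [592.16016 185.11911] 0.13761436831547424
 stud [0.59346065 0.18590011 0.15042376] 74 [0.58255314 0.17633956 0.14637489] [0.60386053 0.19738429 0.15382532]
 rail [ 0.30321303 -0.9529228   0.5737177   0.24665296] -72.34931
 docktop ((502.00140380859375, -240.62649536132812), (110.4878921508789, 98.52759552001953), 8.086170196533203) [ 498.9902  -237.07085]
 tip ((502.01104736328125, -241.29908752441406), (27.299129486083984, 27.504810333251953), 87.78699493408203) [ 502.07312 -241.75702] 0.05534062758296776 113
whiteb [ 0.626 -0.011  0.04 ] [0.74  0.043 0.123]
amber [ 0.462 -0.396  0.04 ] [ 0.505 -0.353  0.07 ]
side modtop ((594.4259033203125, 185.03260803222656), (46.06665802001953, 39.198875427246094), 17.23870277404785) [591.77905 177.5366 ] 0.13730034273704328
 stud [0.59386462 0.1817963  0.1498397 ] 37 [0.58434067 0.17061246 0.1461172 ] [0.60396172 0.19202979 0.15217034]
 rail [ 0.3455335 -0.9384064  0.5817916  0.2148211] -69.78563
 docktop ((501.10028076171875, -242.87506103515625), (110.0545425415039, 102.54277038574219), 7.912688732147217) [ 493.5227 -255.5397]
 tip ((501.6557922363281, -240.3338623046875), (32.245975494384766, 27.069568634033203), 70.4415283203125) [ 500.42032 -243.45004] 0.05448315884604604 165
whiteb [ 0.627 -0.012  0.04 ] [0.739 0.038 0.122]
amber [ 0.461 -0.398  0.04 ] [ 0.504 -0.354  0.068]
```

```bash
python3 -m crank '[{"claw":-1,"tx":0.53,"ty":-0.62,"wz":-0.64},{"claw":-1,"tx":0.53,"ty":-0.62,"wz":-0.64},{"claw":-1,"tx":0.53,"ty":-0.62,"wz":-0.64},{"claw":-1,"tx":0.53,"ty":-0.62,"wz":-0.64},{"claw":-1,"tx":0.53,"ty":-0.62,"wz":-0.64},{"claw":-1,"tx":0.53,"ty":-0.62,"wz":-0.64},{"claw":-1,"tx":0.53,"ty":-0.62,"wz":-0.64},{"claw":-1,"tx":0.53,"ty":-0.62,"wz":-0.64},{"claw":-1,"tx":0.53,"ty":-0.62,"wz":-0.64},{"claw":-1,"tx":0.53,"ty":-0.62,"wz":-0.64},{"claw":-1,"tx":0.53,"ty":-0.62,"wz":-0.64},{"claw":-1,"tx":0.53,"ty":-0.62,"wz":-0.64}]' 100
cat >> h.py <<'E'
def rep(goal,yaw):
    s=ctrl.get_state();R=np.array(s['eef_rot']);d=(np.array(goal)-s['tool_pos'])/.05
    t=np.array([np.cos(np.radians(yaw)),np.sin(np.radians(yaw)),0]);t*=np.sign(t@R[:,1])
    T=np.c_[np.cross(t,[0,0,-1]),t,[0,0,-1]]
    w=np.degrees(cv2.Rodrigues(T@R.T)[0].ravel())/6
    print('t',s['time_s'],'pos',np.round(s['tool_pos'],4),'d units',d.round(3),'w',w.round(3),'F',np.round(s['ft_force'],1),'grip',round(s['grip_width'],4),round(s['grip_force'],1),'q7',round(s['joint_pos'][6],2))
E
python3 -c "
from h import *
rep((.594,.186,.087),17.7)"
```

```text
t 0.1 pos [0.2744 0.5612 0.2306] d units [ 6.392 -7.503 -2.872] w [ 0.008 -0.009 -7.707] F [-0.6 -0.4  0.8] grip 0.0852 0.0 q7 -0.09validation failed for argument at $[0]...
```

```bash
python3 -m crank '[{"claw":-1,"tx":0.53,"ty":-0.62,"tz":0,"wx":0,"wy":0,"wz":-0.64}]' 100; python3 -m crank --help | head -30
```

```text
time_s: 0.2
tool_pos: [0.2961, 0.5336, 0.2302]
eef_rot: [[-0.871, 0.491, -0.003], [0.491, 0.871, 0.001], [0.003, -0.001, -1.0]]
ft_force: [0.3, 0.2, -0.2]
grip_width: 0.0856
grip_force: 0.0invalid input: not JSON, or not a number
```

All keys are required in every row.

```bash
python3 -m crank '[{"claw":-1,"tx":0.53,"ty":-0.62,"tz":0,"wx":0,"wy":0,"wz":-0.64},{"claw":-1,"tx":0.53,"ty":-0.62,"tz":0,"wx":0,"wy":0,"wz":-0.64},{"claw":-1,"tx":0.53,"ty":-0.62,"tz":0,"wx":0,"wy":0,"wz":-0.64},{"claw":-1,"tx":0.53,"ty":-0.62,"tz":0,"wx":0,"wy":0,"wz":-0.64},{"claw":-1,"tx":0.53,"ty":-0.62,"tz":0,"wx":0,"wy":0,"wz":-0.64},{"claw":-1,"tx":0.53,"ty":-0.62,"tz":0,"wx":0,"wy":0,"wz":-0.64},{"claw":-1,"tx":0.53,"ty":-0.62,"tz":0,"wx":0,"wy":0,"wz":-0.64},{"claw":-1,"tx":0.53,"ty":-0.62,"tz":0,"wx":0,"wy":0,"wz":-0.64},{"claw":-1,"tx":0.53,"ty":-0.62,"tz":0,"wx":0,"wy":0,"wz":-0.64},{"claw":-1,"tx":0.53,"ty":-0.62,"tz":0,"wx":0,"wy":0,"wz":-0.64},{"claw":-1,"tx":0.53,"ty":-0.62,"tz":0,"wx":0,"wy":0,"wz":-0.64},{"claw":-1,"tx":0,"ty":0,"tz":0,"wx":0,"wy":0,"wz":0}]' 100
python3 -c "
from h import *
rep((.594,.186,.087),17.7)"
```

```text
time_s: 1.4
tool_pos: [0.5955, 0.1827, 0.2308]
eef_rot: [[-0.297, 0.955, 0.001], [0.955, 0.297, -0.003], [-0.004, -0.0, -1.0]]
ft_force: [-0.0, 0.1, -0.1]
grip_width: 0.0851
grip_force: 0.0
t 1.4 pos [0.5955 0.1827 0.2308] d units [-0.029  0.066 -2.876] w [0.033 0.008 0.075] F [-0.   0.1 -0.1] grip 0.0851 0.0 q7 0.0
```

```bash
python3 -m crank '[{"claw":-1,"tx":-0.03,"ty":0.06,"tz":-0.4,"wx":0,"wy":0,"wz":0.07},{"claw":-1,"tx":0,"ty":0,"tz":-0.4,"wx":0,"wy":0,"wz":0},{"claw":-1,"tx":0,"ty":0,"tz":-0.5,"wx":0,"wy":0,"wz":0},{"claw":-1,"tx":0,"ty":0,"tz":-0.5,"wx":0,"wy":0,"wz":0},{"claw":-1,"tx":0,"ty":0,"tz":-0.5,"wx":0,"wy":0,"wz":0},{"claw":-1,"tx":0,"ty":0,"tz":-0.37,"wx":0,"wy":0,"wz":0},{"claw":-1,"tx":0,"ty":0,"tz":-0.2,"wx":0,"wy":0,"wz":0},{"claw":-1,"tx":0,"ty":0,"tz":0,"wx":0,"wy":0,"wz":0}]' 100
python3 -c "
from h import *
rep((.594,.186,.087),17.7);a=snap('top');b=snap('side')
cv2.imwrite('pics/g.png',np.hstack([cv2.resize(a['color'][120:240,150:270],(400,400)),cv2.resize(b['color'][80:200,250:370],(400,400))])[:,:,::-1])"
```

```text
time_s: 2.2
tool_pos: [0.5901, 0.1924, 0.0864]
eef_rot: [[-0.314, 0.949, -0.002], [0.949, 0.314, -0.001], [-0.0, -0.003, -1.0]]
ft_force: [0.1, 0.7, -0.2]
grip_width: 0.0854
grip_force: 0.0
t 2.2 pos [0.5901 0.1924 0.0864] d units [ 0.079 -0.128  0.012] w [ 0.01  -0.023 -0.101] F [ 0.1  0.7 -0.2] grip 0.0854 0.0 q7 0.03
```

View pics/g.png

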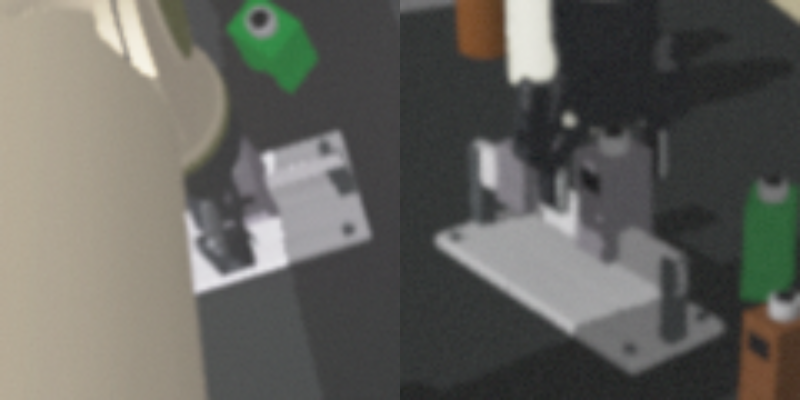

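Side view: open fingers stand either side of the module at about (590,190) in the crop, and the stud is clear of the gripper body. I'll correct the small offset and close.

```bash
python3 -m crank '[{"claw":-1,"tx":0.08,"ty":-0.12,"tz":0,"wx":0,"wy":0,"wz":-0.1},{"claw":-1,"tx":0,"ty":0,"tz":0,"wx":0,"wy":0,"wz":0},{"claw":-1,"tx":0,"ty":0,"tz":0,"wx":0,"wy":0,"wz":0}]' 100
python3 -c "
from h import *
rep((.594,.186,.087),17.7)"
python3 -m crank '[{"claw":1,"tx":0,"ty":0,"tz":0,"wx":0,"wy":0,"wz":0},{"claw":1,"tx":0,"ty":0,"tz":0,"wx":0,"wy":0,"wz":0},{"claw":1,"tx":0,"ty":0,"tz":0,"wx":0,"wy":0,"wz":0},{"claw":1,"tx":0,"ty":0,"tz":0,"wx":0,"wy":0,"wz":0},{"claw":1,"tx":0,"ty":0,"tz":0,"wx":0,"wy":0,"wz":0},{"claw":1,"tx":0,"ty":0,"tz":0,"wx":0,"wy":0,"wz":0},{"claw":1,"tx":0,"ty":0,"tz":0,"wx":0,"wy":0,"wz":0},{"claw":1,"tx":0,"ty":0,"tz":0,"wx":0,"wy":0,"wz":0}]' 100
python3 -c "
from h import *
rep((.594,.186,.087),17.7)"
```

```text
time_s: 2.6
tool_pos: [0.5956, 0.1861, 0.0885]
eef_rot: [[-0.303, 0.953, 0.001], [0.953, 0.303, 0.0], [0.0, 0.001, -1.0]]
ft_force: [0.1, -0.5, -0.5]
grip_width: 0.0855
grip_force: 0.0
t 2.6 pos [0.5956 0.1861 0.0885] d units [-0.032 -0.003 -0.03 ] w [-0.003  0.01   0.01 ] F [ 0.1 -0.5 -0.5] grip 0.0855 0.0 q7 0.03
time_s: 3.4
tool_pos: [0.5952, 0.1867, 0.0881]
eef_rot: [[-0.304, 0.953, 0.001], [0.953, 0.304, 0.0], [0.0, 0.001, -1.0]]
ft_force: [-1.3, 1.0, 4.2]
grip_width: 0.0432
grip_force: 101.7
t 3.4 pos [0.5952 0.1867 0.0881] d units [-0.024 -0.014 -0.022] w [-0.004  0.005  0.002] F [-1.3  1.   4.2] grip 0.0432 101.7 q7 0.03
```

```bash
python3 -m crank '[{"claw":1,"tx":0,"ty":0,"tz":0.06,"wx":0,"wy":0,"wz":0},{"claw":1,"tx":0,"ty":0,"tz":0.06,"wx":0,"wy":0,"wz":0},{"claw":1,"tx":0,"ty":0,"tz":0.06,"wx":0,"wy":0,"wz":0},{"claw":1,"tx":0,"ty":0,"tz":0.06,"wx":0,"wy":0,"wz":0},{"claw":1,"tx":0,"ty":0,"tz":0.1,"wx":0,"wy":0,"wz":0},{"claw":1,"tx":0,"ty":0,"tz":0.1,"wx":0,"wy":0,"wz":0},{"claw":1,"tx":0,"ty":0,"tz":0.1,"wx":0,"wy":0,"wz":0},{"claw":1,"tx":0,"ty":0,"tz":0.2,"wx":0,"wy":0,"wz":0},{"claw":1,"tx":0,"ty":0,"tz":0.3,"wx":0,"wy":0,"wz":0},{"claw":1,"tx":0,"ty":0,"tz":0.4,"wx":0,"wy":0,"wz":0},{"claw":1,"tx":0,"ty":0,"tz":0.4,"wx":0,"wy":0,"wz":0},{"claw":1,"tx":0,"ty":0,"tz":0.2,"wx":0,"wy":0,"wz":0}]' 100
python3 -m crank '[{"claw":1,"tx":0,"ty":0,"tz":0,"wx":0,"wy":0,"wz":0},{"claw":1,"tx":0,"ty":0,"tz":0,"wx":0,"wy":0,"wz":0},{"claw":1,"tx":0,"ty":0,"tz":0,"wx":0,"wy":0,"wz":0}]' 100
python3 -c "
from h import *
rep((.502,-.241,.190),8);b=snap('side')
C=cloud(b);P=C.reshape(-1,3)
cv2.imwrite('pics/l.png',cv2.resize(b['color'][40:240,220:420],(600,600))[:,:,::-1])"
```

```text
time_s: 4.6
tool_pos: [0.5959, 0.1867, 0.193]
eef_rot: [[-0.304, 0.953, 0.003], [0.953, 0.304, 0.001], [0.0, 0.003, -1.0]]
ft_force: [1.0, 0.1, -2.2]
grip_width: 0.043
grip_force: 108.5
time_s: 4.9
tool_pos: [0.5945, 0.1863, 0.1887]
eef_rot: [[-0.304, 0.953, -0.002], [0.953, 0.304, -0.001], [-0.0, -0.002, -1.0]]
ft_force: [-1.1, -0.2, -3.0]
grip_width: 0.0427
grip_force: 108.5
t 4.9 pos [0.5945 0.1863 0.1887] d units [-1.849 -8.547  0.026] w [ 0.005 -0.016 -1.614] F [-1.1 -0.2 -3. ] grip 0.0427 108.5 q7 0.01
```

View pics/l.png

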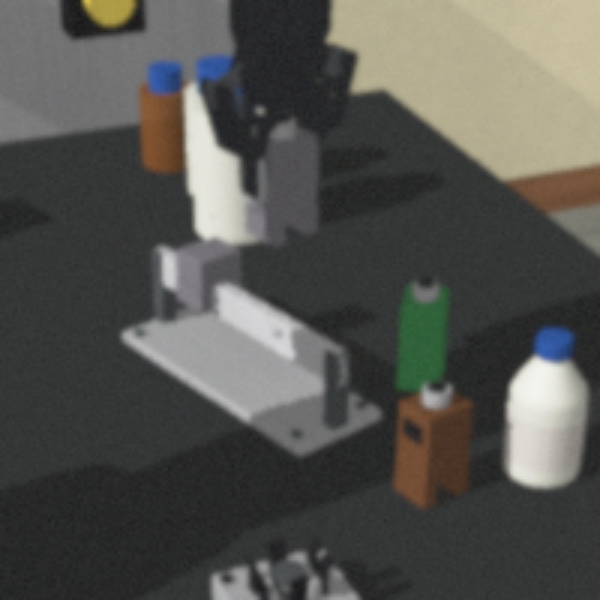

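The module hangs upright in the fingers at crop (292,175), the blank is still on the rail at (208,275), and the path is clear. Carrying it over the dock.

```bash
python3 -m crank '[{"claw":1,"tx":-0.08,"ty":-0.4,"tz":0.0,"wx":0,"wy":0,"wz":-0.14},{"claw":1,"tx":-0.17,"ty":-0.78,"tz":0,"wx":0,"wy":0,"wz":-0.14},{"claw":1,"tx":-0.17,"ty":-0.78,"tz":0,"wx":0,"wy":0,"wz":-0.14},{"claw":1,"tx":-0.17,"ty":-0.78,"tz":0,"wx":0,"wy":0,"wz":-0.14},{"claw":1,"tx":-0.17,"ty":-0.78,"tz":0,"wx":0,"wy":0,"wz":-0.14},{"claw":1,"tx":-0.17,"ty":-0.78,"tz":0,"wx":0,"wy":0,"wz":-0.14},{"claw":1,"tx":-0.17,"ty":-0.78,"tz":0,"wx":0,"wy":0,"wz":-0.14},{"claw":1,"tx":-0.17,"ty":-0.78,"tz":0,"wx":0,"wy":0,"wz":-0.14},{"claw":1,"tx":-0.17,"ty":-0.78,"tz":0,"wx":0,"wy":0,"wz":-0.14},{"claw":1,"tx":-0.17,"ty":-0.78,"tz":0,"wx":0,"wy":0,"wz":-0.14},{"claw":1,"tx":-0.17,"ty":-0.78,"tz":0,"wx":0,"wy":0,"wz":-0.14},{"claw":1,"tx":-0.08,"ty":-0.35,"tz":0,"wx":0,"wy":0,"wz":-0.07}]' 100
python3 -m crank '[{"claw":1,"tx":0,"ty":0,"tz":0,"wx":0,"wy":0,"wz":0},{"claw":1,"tx":0,"ty":0,"tz":0,"wx":0,"wy":0,"wz":0},{"claw":1,"tx":0,"ty":0,"tz":0,"wx":0,"wy":0,"wz":0}]' 100
python3 -c "
from h import *
rep((.502,-.241,.190),8)"
```

```text
time_s: 6.15
tool_pos: [0.4995, -0.2457, 0.1896]
eef_rot: [[-0.133, 0.991, -0.001], [0.991, 0.133, -0.001], [-0.001, -0.001, -1.0]]
ft_force: [-0.4, -0.1, -2.3]
grip_width: 0.0431
grip_force: 108.4
time_s: 6.45
tool_pos: [0.5022, -0.2399, 0.1895]
eef_rot: [[-0.141, 0.99, -0.0], [0.99, 0.141, 0.001], [0.001, -0.0, -1.0]]
ft_force: [-0.1, -0.3, -1.6]
grip_width: 0.0429
grip_force: 108.4
t 6.45 pos [ 0.5022 -0.2399  0.1895] d units [-0.003 -0.022  0.01 ] w [-0.007 -0.003 -0.017] F [-0.1 -0.3 -1.6] grip 0.0429 108.4 q7 0.62
```

```bash
python3 -m crank '[{"claw":1,"tx":0,"ty":-0.02,"tz":-0.2,"wx":0,"wy":0,"wz":0},{"claw":1,"tx":0,"ty":0,"tz":-0.3,"wx":0,"wy":0,"wz":0},{"claw":1,"tx":0,"ty":0,"tz":-0.4,"wx":0,"wy":0,"wz":0},{"claw":1,"tx":0,"ty":0,"tz":-0.4,"wx":0,"wy":0,"wz":0},{"claw":1,"tx":0,"ty":0,"tz":-0.3,"wx":0,"wy":0,"wz":0},{"claw":1,"tx":0,"ty":0,"tz":-0.15,"wx":0,"wy":0,"wz":0},{"claw":1,"tx":0,"ty":0,"tz":0,"wx":0,"wy":0,"wz":0},{"claw":1,"tx":0,"ty":0,"tz":0,"wx":0,"wy":0,"wz":0},{"claw":1,"tx":0,"ty":0,"tz":0,"wx":0,"wy":0,"wz":0}]' 100
python3 -c "
from h import *
rep((.502,-.241,.100),8);b=snap('side')
cv2.imwrite('pics/d.png',cv2.resize(b['color'][200:340,260:420],(800,600))[:,:,::-1])
C=cloud(b);np.save('C.npy',C)"
```

```text
time_s: 7.35
tool_pos: [0.5026, -0.2423, 0.1032]
eef_rot: [[-0.14, 0.99, 0.001], [0.99, 0.14, -0.0], [-0.001, 0.001, -1.0]]
ft_force: [-0.2, -0.4, -2.4]
grip_width: 0.0429
grip_force: 108.4
t 7.35 pos [ 0.5026 -0.2423  0.1032] d units [-0.012  0.025 -0.064] w [ 0.003  0.014 -0.004] F [-0.2 -0.4 -2.4] grip 0.0429 108.4 q7 0.67
```

View pics/d.png

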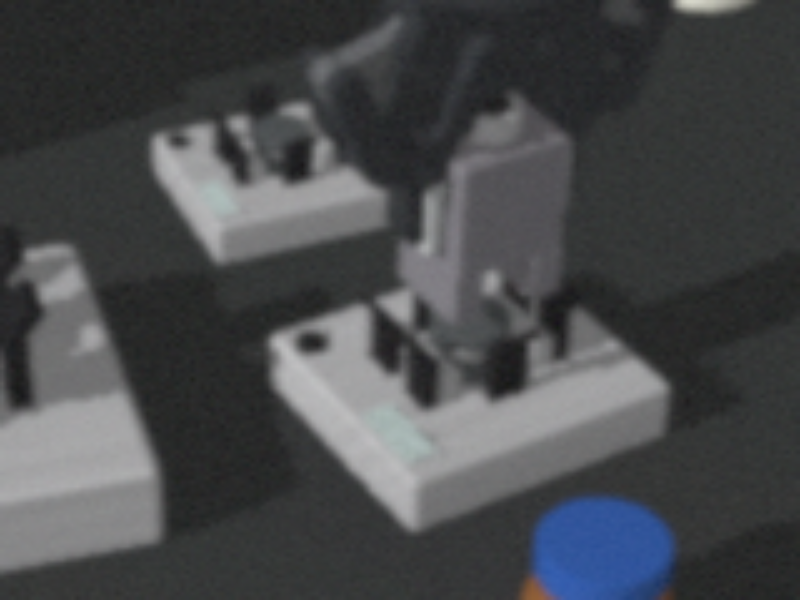

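The module hangs square above the nest: its foot at (480,310) lies between the guides at (390,330), (505,360) and (560,330). I'll make a quick numeric check of the centring.

Run:
```python
from h import *
b=load('side');C=np.load('C.npy');P=C.reshape(-1,3)
c,s=np.cos(np.radians(8)),np.sin(np.radians(8))
q=(P[:,:2]-[.502,-.241])@np.array([[c,-s],[s,c]])
m=(abs(q)<.045).all(1)&(P[:,2]>.095)&(P[:,2]<.14)
f=m&(abs(q[:,1]+.018)<.006)&(abs(q[:,0])<.02); print('-y face',np.median(q[f,1]),f.sum(),'slope',np.polyfit(q[f,0],q[f,1],1), 'vert',np.polyfit(P[f,2],q[f,1],1))
g=m&(abs(q[:,1]+.018)<.006); print('x extent',np.percentile(q[g,0],[1,5,95,99]))
t=(abs(P[:,2]-.055)<.004)&(np.hypot(*q.T)<.02); print('tip',q[t].mean(0),t.sum())
for k in(.03,):
  d=(abs(P[:,2]-.030)<.003)&(np.hypot(*q.T)<.085);r=cv2.minAreaRect((q[d]*1000).astype(np.float32));print('dock',r)
```

```text
-y face -0.020150210621171727 380 slope [-0.00133034 -0.02018621] vert [-0.0038416 -0.0197307]
x extent [-0.02689918 -0.0226666   0.01945554  0.02163354]
tip [-0.00212427 -0.00643065] 103
dock ((-1.3788108825683594, -1.6132774353027344), (100.13213348388672, 110.68148803710938), 89.64973449707031)
```

Module and dock agree to within 1 mm in the same view. Descending onto the plunger.

```bash
python3 -m crank '[{"claw":1,"tx":0,"ty":0.01,"tz":-0.08,"wx":0,"wy":0,"wz":0},{"claw":1,"tx":0,"ty":0,"tz":-0.1,"wx":0,"wy":0,"wz":0},{"claw":1,"tx":0,"ty":0,"tz":-0.1,"wx":0,"wy":0,"wz":0},{"claw":1,"tx":0,"ty":0,"tz":-0.06,"wx":0,"wy":0,"wz":0},{"claw":1,"tx":0,"ty":0,"tz":0,"wx":0,"wy":0,"wz":0},{"claw":1,"tx":0,"ty":0,"tz":0,"wx":0,"wy":0,"wz":0}]' 100
python3 -c "
from h import *
rep((.5026,-.2418,.0752),8)"
```

```text
time_s: 8.0
tool_pos: [0.502, -0.2415, 0.0853]
eef_rot: [[-0.14, 0.99, -0.0], [0.99, 0.14, 0.0], [0.0, -0.0, -1.0]]
ft_force: [-0.5, -0.0, -2.1]
grip_width: 0.0432
grip_force: 108.6
t 8.0 pos [ 0.502  -0.2415  0.0853] d units [ 0.012 -0.005 -0.203] w [-0.    -0.    -0.003] F [-0.5 -0.  -2.1] grip 0.0432 108.6 q7 0.68
```

```bash
python3 -m crank '[{"claw":1,"tx":0,"ty":0,"tz":-0.04,"wx":0,"wy":0,"wz":0},{"claw":1,"tx":0,"ty":0,"tz":-0.04,"wx":0,"wy":0,"wz":0},{"claw":1,"tx":0,"ty":0,"tz":-0.04,"wx":0,"wy":0,"wz":0},{"claw":1,"tx":0,"ty":0,"tz":-0.04,"wx":0,"wy":0,"wz":0},{"claw":1,"tx":0,"ty":0,"tz":0,"wx":0,"wy":0,"wz":0},{"claw":1,"tx":0,"ty":0,"tz":0,"wx":0,"wy":0,"wz":0}]' 100
python3 -m crank '[{"claw":1,"tx":0,"ty":0,"tz":-0.02,"wx":0,"wy":0,"wz":0},{"claw":1,"tx":0,"ty":0,"tz":0,"wx":0,"wy":0,"wz":0},{"claw":1,"tx":0,"ty":0,"tz":0,"wx":0,"wy":0,"wz":0}]' 100
```

```text
time_s: 8.6
tool_pos: [0.5022, -0.2417, 0.0777]
eef_rot: [[-0.139, 0.99, 0.001], [0.99, 0.139, -0.0], [-0.0, 0.001, -1.0]]
ft_force: [-3.3, -0.2, 6.0]
grip_width: 0.0432
grip_force: 109.3
time_s: 8.9
tool_pos: [0.5022, -0.2417, 0.0768]
eef_rot: [[-0.139, 0.99, 0.001], [0.99, 0.139, -0.0], [-0.0, 0.001, -1.0]]
ft_force: [-2.6, 1.3, 7.7]
grip_width: 0.043
grip_force: 109.4
```

```bash
for i in 1 ; do python3 -m crank '[{"claw":1,"tx":0,"ty":0,"tz":-0.02,"wx":0,"wy":0,"wz":0},{"claw":1,"tx":0,"ty":0,"tz":0,"wx":0,"wy":0,"wz":0},{"claw":1,"tx":0,"ty":0,"tz":0,"wx":0,"wy":0,"wz":0}]' 100; done
python3 -m crank '[{"claw":1,"tx":0,"ty":0,"tz":-0.01,"wx":0,"wy":0,"wz":0},{"claw":1,"tx":0,"ty":0,"tz":0,"wx":0,"wy":0,"wz":0},{"claw":1,"tx":0,"ty":0,"tz":0,"wx":0,"wy":0,"wz":0}]' 100
```

```text
time_s: 9.2
tool_pos: [0.5022, -0.2417, 0.0758]
eef_rot: [[-0.139, 0.99, 0.001], [0.99, 0.139, 0.0], [-0.0, 0.001, -1.0]]
ft_force: [-2.6, 1.6, 7.8]
grip_width: 0.0427
grip_force: 109.5
time_s: 9.5
tool_pos: [0.5022, -0.2417, 0.0754]
eef_rot: [[-0.139, 0.99, 0.001], [0.99, 0.139, 0.0], [-0.0, 0.001, -1.0]]
ft_force: [-3.1, 0.4, 7.5]
grip_width: 0.0434
grip_force: 109.5
```

```bash
python3 -m crank '[{"claw":1,"tx":0,"ty":0,"tz":-0.02,"wx":0,"wy":0,"wz":0},{"claw":1,"tx":0,"ty":0,"tz":0,"wx":0,"wy":0,"wz":0},{"claw":1,"tx":0,"ty":0,"tz":0,"wx":0,"wy":0,"wz":0}]' 100 | grep -E 'pos|ft'
python3 -m crank '[{"claw":1,"tx":0,"ty":0,"tz":-0.01,"wx":0,"wy":0,"wz":0},{"claw":1,"tx":0,"ty":0,"tz":0,"wx":0,"wy":0,"wz":0},{"claw":1,"tx":0,"ty":0,"tz":0,"wx":0,"wy":0,"wz":0}]' 100| grep -E 'pos|ft'
```

```text
tool_pos: [0.5023, -0.2417, 0.0751]
ft_force: [-6.2, 3.0, 16.4]
tool_pos: [0.5023, -0.2418, 0.0751]
ft_force: [-8.8, 3.4, 23.1]
```

The force rises steeply at TCP z 0.0751, so the module is on the hard stop with about 25 N in all. Holding and checking.

```bash
python3 -m crank '[{"claw":1,"tx":0,"ty":0,"tz":0,"wx":0,"wy":0,"wz":0},{"claw":1,"tx":0,"ty":0,"tz":0,"wx":0,"wy":0,"wz":0},{"claw":1,"tx":0,"ty":0,"tz":0,"wx":0,"wy":0,"wz":0},{"claw":1,"tx":0,"ty":0,"tz":0,"wx":0,"wy":0,"wz":0},{"claw":1,"tx":0,"ty":0,"tz":0,"wx":0,"wy":0,"wz":0},{"claw":1,"tx":0,"ty":0,"tz":0,"wx":0,"wy":0,"wz":0},{"claw":1,"tx":0,"ty":0,"tz":0,"wx":0,"wy":0,"wz":0},{"claw":1,"tx":0,"ty":0,"tz":0,"wx":0,"wy":0,"wz":0}]' 100
python3 -c "
from h import *
rep((.5026,-.2418,.0752),8);b=snap('side')
cv2.imwrite('pics/e.png',cv2.resize(b['color'][200:340,260:420],(800,600))[:,:,::-1])"
```

```text
time_s: 10.9
tool_pos: [0.5023, -0.2418, 0.0751]
eef_rot: [[-0.139, 0.99, 0.001], [0.99, 0.139, 0.001], [0.0, 0.001, -1.0]]
ft_force: [-8.6, 3.6, 23.4]
grip_width: 0.0431
grip_force: 111.5
t 10.9 pos [ 0.5023 -0.2418  0.0751] d units [ 0.006 -0.001  0.002] w [-0.006  0.01  -0.001] F [-8.6  3.6 23.4] grip 0.0431 111.5 q7 0.68
```

View pics/e.png

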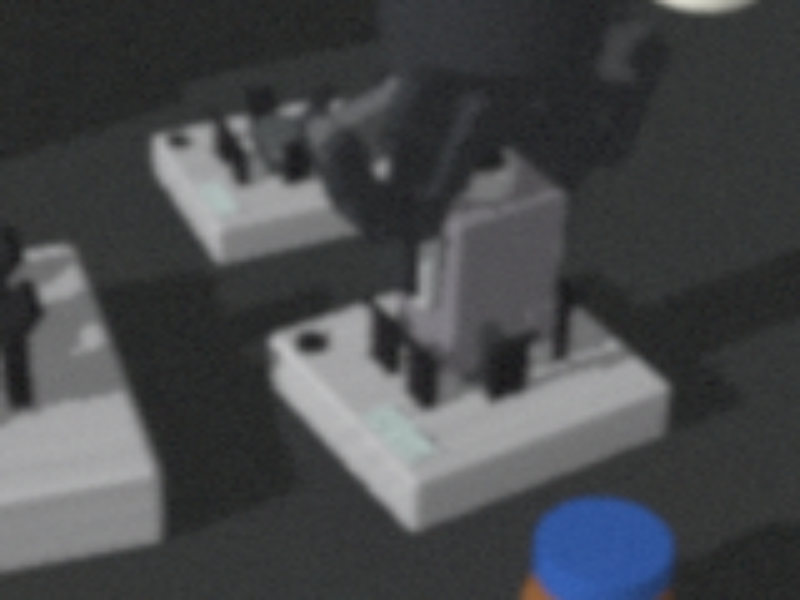

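The module sits down inside the guides at (470,350), upright and square. The hold is steady at about 25 N, so I'm handing in.

```bash
python3 -c "
from workcell import ctrl
print(ctrl.job_done())"
```

```text
the job is handed in; nothing more can be done
None
```

The tall module is off its rail and held on the test dock's hard stop with about 25 N of push, upright and square; the job was handed in at about 11 s, and no verdict came back.

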